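# Put one suction zone under vacuum at the manifold

## Robot

A 6-joint arm with a two-finger parallel gripper is mounted at the origin on the work surface; the furniture and walls round the work are solid. World frame = base frame: x ahead of the robot, y to its left, z up, the work surface at z = 0. Lengths are in mm, angles in rad, forces in N, time in s.
With the tool pointing down it reaches from about 350 to 875 mm from the base axis. Payload 4.2 kg.
Tool frame: the origin (TCP) lies at the very end of the fingers, on their centre line; the grasp point (between the pads) lies 19 mm behind it (arm.grasp_offset is the distance from the TCP to the grasp point, in mm); z points along the fingers, y is the direction in which the jaws open and shut (so a half turn about z gives the same grasp; the last joint's range is limited). The gripper opens to 85 mm and grips with 20 to 120 N. Pads are 22 mm wide; open, the fingers measure 114 mm over their backs; the gripper's body (76 mm by 85 mm) begins 54 mm behind the grasp point. The pads swing forward as they close: fully open they stand 13 mm farther back than shut.
Start: joints at [-1.053, 0.385, 0.008, 0, -1.194, -0.259], TCP at [159.967, -604.16, 231.312] pointing down, gripper open.
Joint ranges: [-3.14, 3.14], [-1.21, 2.06], [-1.07, 1.41], [-3.16, 2.05], [-2.99, -0.16], [-3.1, 3.1]. Speed limits (rad/s): [2.79, 2.79, 3.14, 3.14, 3.14, 3.14].

## Interface

Orientations are given as a unit quaternion [x, y, z, w].
In Python, from bench import arm gives the robot as it stands.
- The arm moves only by the tool arm_command, never from a script. Its argument "commands" is one flat list of numbers, 4 for each row, row after row: the shift along the tool's x, y, z in m, then the turn about the tool's z in degrees. In form: [tx, ty, tz, roll, tx, ty, tz, roll, ...]. A call has exactly 5 rows; each row shifts and turns the pose as measured when the row begins, along the tool's axes as they then stand; what a row does not reach is not made up. A row lasts 1/10 s, in which the tool goes at most 50 mm and 8.59 degrees, less where a joint would pass 70% of its speed; a pose out of reach is approached as far as the arm can. A call with a gripper value outside its range is refused whole. "jaw" is the opening, from 0 (shut) to 1 (fully open), set as the call begins (left out, the last holds). The fingers move at their own pace and stop on an object; the grip force is fixed at half the most. Time passes only in rows, so rows that do not move let the fingers close, or fill a call up. It gives the time, the measured TCP pose, the force and the opening at its end, in the units of the state.
- arm.read_state(): the state, without advancing time (a new reading comes with each control period).
- arm.get_image(name): name is "side" or "top"; returns the picture (420x560x3 uint8, red, green, blue); there is no depth.
- arm.camera_info(name): a dict with "camera_matrix" (3x3 intrinsics, pixels), "world_from_camera" (4x4, takes a point from camera to world coordinates). Camera axes: x right, y down, z forward; pixel columns grow to the right and rows downward; lengths in mm; the calibration is good to about 2 mm. A picture is of the moment at which its call begins. camera_info takes no time and is no camera call.
- arm.job_done(): hands the job in, once; it reports no verdict.
Trained networks look in the newest picture that a camera, given by its name, has taken for a name from the list of things; names that differ only in an ending like _2 or _b are one class to them, and where a whole thing is asked for, a point or a joint stands for the part that bears it (a point fixed in the world has none). Each returns a list of dicts, best first, with "confidence" (0 to 1); they miss things now and then, are a little off and sometimes report something else, mostly with a low value. They report only what shows in the picture. A call takes as long as a camera call.
- arm.regions_of(camera, target): "mask" (420x560 bool, what is visible of it).
- arm.place_of(camera, target): "centre" ([x, y, z] in mm, in the coordinates of the camera as it stood for that picture, good to about 4 mm: a listed point, or the origin of a listed thing).
The state is a dict: "clock": time; "joints": joint angles; "joint_vel": joint speeds; "joint_efforts": joint torques, N m; "position": TCP position; "ee_rot": TCP orientation; "contact_force": force on the tool from outside, world axes, zero at the start; "wrist_torque": the same for the moment, N m; "gripper_width": finger opening in mm.
Only numpy, scipy, OpenCV 4.12 (cv2) and the standard library are available. Lean on these libraries where they do the work, as an engineer would, in place of code of your own. Each camera call takes 0.05 s, during which the arm holds its last target.

## Task

First shut the bleed of the vacuum manifold: push its sprung plunger (the round knob standing in the L-shaped slot at the left end) all the way to the far end of the slot, move it left and let it spring back into its holding notch so that it stays there by itself. Then turn the one valve with the straight bar handle anticlockwise (seen from above) until it is fully open, its bar straight across the panel, without touching the cross-shaped and round handles packed round it, and leave the other things on the bench where they are.

Things in the scene. Friction and masses are not known exactly. Their poses are not given: they have to be found in the camera images.
- panel: vacuum manifold: grey metal block fixed to the bench, 200 (x) x 440 (y) mm, top 45 mm above the bench. Origin under its centre; x points to its far side (brass hose tails), y along its long side to the left. Five valves stand in two staggered rows at its right, 80 mm apart in a row, 89 mm between rows; which stands where varies. The bleed plunger is near the left end
- bar_grip (a point): middle of the black bar of the only valve with a straight bar handle, half-way up, on the turning axis. Bar 64 mm long (this point's y), 14 mm wide (its x, the way to grip it), 26 mm tall (13 mm above and below this point), clear on both sides; under it a 12 mm stem, and a brass bonnet 20 mm wide whose top is 25 mm below this point
- handle_bar (a joint): angle of the bar, rad, growing anticlockwise seen from above. 0 = shut, bar along the panel's long side (y); 1.57 = fully open, bar straight across the panel (along its x), against a stop. Found at 0.15 to 0.55. Light friction (0.05 N m); it stays where it is left
- bleed_knob (a point): centre (half-way up) of the round black knob of the bleed plunger: 30 mm across, 30 mm tall (15 mm above and below this point), on a 13 mm stem; the guide plate's top is 36 mm below this point. Axes are those of the panel; moves with the knob
- bleed_push (a joint): how far the plunger is pushed towards the panel's far side (its +x), m, 0 (at rest, as found) to 0.060 (end of the slot). A spring pushes back, 4 N at 0 to 10 N at the end. Held in the notch it reads about 0.038
- bleed_side (a joint): how far the plunger is moved left (+y of the panel), m, 0 to 0.022 (end of the side arm). The side arm of the L-shaped slot opens only at bleed_push over 0.046; a light spring (1.5 N) pushes back to the right. Fully left (over 0.018) and let go, it springs back towards the robot behind a lip 7 mm deep and stays, at 0.016 to 0.022
- handle_cross_a: a neighbour valve with a black cross-shaped handle (two crossed bars 54 mm long and 11 mm wide), 22 mm tall, its middle 43 mm above this origin (the origin is on its turning axis at the panel's top face). It turns easily; must be left alone
- cross_a_tip (a point): a point on the edge of that handle (cross_a), 27 mm from its axis, 43 mm above the panel's top; shows whether it has been turned
- handle_cross_b: a neighbour valve with a black cross-shaped handle (two crossed bars 54 mm long and 11 mm wide), 22 mm tall, its middle 43 mm above this origin (the origin is on its turning axis at the panel's top face). It turns easily; must be left alone
- cross_b_tip (a point): a point on the edge of that handle (cross_b), 27 mm from its axis, 43 mm above the panel's top; shows whether it has been turned
- handle_round_a: a neighbour valve with a black round scalloped handle (54 mm across), 22 mm tall, its middle 43 mm above this origin (the origin is on its turning axis at the panel's top face). It turns easily; must be left alone
- round_a_tip (a point): a point on the edge of that handle (round_a), 27 mm from its axis, 43 mm above the panel's top; shows whether it has been turned
- handle_round_b: a neighbour valve with a black round scalloped handle (54 mm across), 22 mm tall, its middle 43 mm above this origin (the origin is on its turning axis at the panel's top face). It turns easily; must be left alone
- round_b_tip (a point): a point on the edge of that handle (round_b), 27 mm from its axis, 43 mm above the panel's top; shows whether it has been turned
- mug: blue-grey mug without handle, 84 mm across, 83 mm tall; origin under its centre. Bystander
- thread_spool: white thread spool, 54 mm across, 62 mm tall; origin under its centre. Bystander
- linen_tape: roll of tan tape lying flat, 66 mm across, 19 mm tall; origin under its centre. Bystander
- tape_measure: round spring tape measure, 51 x 66 x 19 mm; origin under its centre. Bystander
- round_tin: round grey tin, 96 mm across, 26 mm tall; origin under its centre. Bystander

How it is judged:
By the outcome, as a careful person would: the job done as asked, in the order asked, and still so for the second after the job is handed in, with the robot touching nothing.
It also fails if it takes over 48 s, if anything falls off the work surface, if the arm or the gripper's body presses on something with over 40 N, if the wrist force passes 120 N, or if a joint passes its speed limit or range.

## Working session

There is one attempt and no reset: what is moved stays moved. The work goes in short steps, Python scripts to look and compute and a tool call to move; the robot and the scene stay as the last step left them, time stands still between calls to the robot, and variables do not carry over. Pictures are saved under pics/ and viewed, and the job is handed in when it is done.

Besides the shell and the picture viewer there is one more tool, called after "Emit:" by a JSON object that holds its "op" and its "data". arm_command: Moves the arm, as the interface text tells. Its arguments: {"type":"object","properties":{"commands":{"type":"array"},"jaw":{"type":"number"}},"required":["commands"]}

```bash
ls; mkdir -p pics
cat > h.py <<'E'
from bench import arm
import numpy as np, cv2
def snap(cam,fn):
    im=arm.get_image(cam); cv2.imwrite('pics/'+fn,im[:,:,::-1].copy()); return im
def place(cam,t):
    W=np.array(arm.camera_info(cam)['world_from_camera'])
    return [(round(d['confidence'],2),np.round((W@np.r_[d['centre'],1])[:3],1)) for d in arm.place_of(cam,t)]
E
python3 - <<'E'
from h import *
s=arm.read_state();print(s)
for c in('top','side'):
    snap(c,c+'0.png');print(c,arm.camera_info(c))
    for t in('panel','bar_grip','bleed_knob','handle_cross_a','handle_round_a'):print(t,place(c,t))
E
```

```text
pics
{'clock': 0.0, 'joints': array([-1.05338569e+00,  3.85592907e-01,  6.64600294e-03, -4.93710392e-04,
       -1.19402478e+00, -2.58616792e-01]), 'joint_vel': array([ 4.78245823e-04, -7.61667690e-04, -4.89222674e-04,  2.40116083e-03,
        7.20898980e-05, -1.11814327e-03]), 'joint_efforts': array([ 5.41799072e-04, -3.92290592e+01,  1.88405836e+01,  4.18636858e+00,
       -4.60549607e-03,  6.42884572e-06]), 'position': array([ 159.82643965, -603.61907409,  230.20833515]), 'ee_rot': array([-1.28945736e-01,  9.91651028e-01,  1.09363389e-03, -1.99139323e-04]), 'contact_force': array([0.9794754 , 0.85335412, 0.52074   ]), 'wrist_torque': array([-0.02549445,  0.00387983,  0.02227166]), 'gripper_width': 85.32271541192364}
top {'camera_matrix': array([[474.83081293,   0.        , 277.83490949],
       [  0.        , 474.83081293, 217.7885105 ],
       [  0.        ,   0.        ,   1.        ]]), 'world_from_camera': array([[-7.21267903e-03, -9.82501075e-01,  1.86117206e-01,
         3.77335016e+02],
       [-9.99964340e-01,  7.90418212e-03,  2.97364020e-03,
        -5.16066804e+01],
   
[... 777 characters left out ...]
97560789e-01, -3.23015204e-02,  6.18795947e-02,
         4.73885951e+02],
       [-6.96816212e-02, -4.08543220e-01,  9.10075222e-01,
        -1.00343707e+03],
       [-4.11632453e-03, -9.12167227e-01, -4.09797519e-01,
         5.31606614e+02],
       [ 0.00000000e+00,  0.00000000e+00,  0.00000000e+00,
         1.00000000e+00]])}
panel [(0.72, array([554.9,  -6. ,   2.9]))]
bar_grip [(0.69, array([ 567.4, -159.8,   86.6])), (0.5, array([400.1, 151.8,   0.6]))]
bleed_knob [(0.64, array([533.1, 134. ,  90.5]))]
handle_cross_a [(0.84, array([ 496.3, -109.2,   48.1])), (0.48, array([595.1,   3.3,  42.2]))]
handle_round_a [(0.77, array([585.3, -77.9,  44.3])), (0.77, array([510.2, -26. ,  47. ]))]
```

View pics/top0.png

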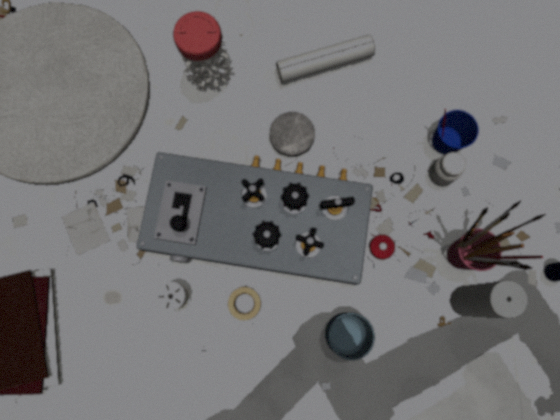

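View pics/side0.png

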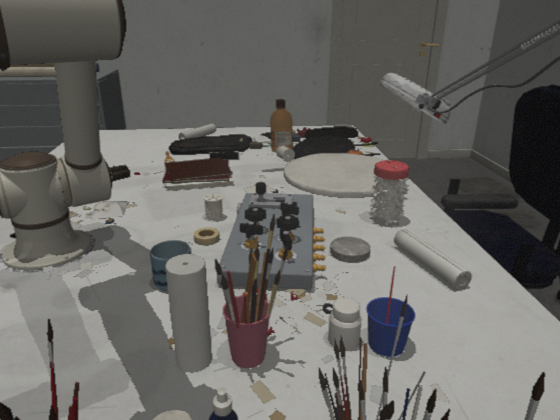

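```bash
cat >> h.py <<'E'
def ray(cam,u,v):
    ci=arm.camera_info(cam);W=np.array(ci['world_from_camera']);K=np.array(ci['camera_matrix'])
    return W[:3,3],W[:3,:3]@np.linalg.solve(K,[u,v,1])
def atz(cam,u,v,z):
    o,d=ray(cam,u,v);return o+d*(z-o[2])/d[2]
def proj(cam,P):
    ci=arm.camera_info(cam);W=np.linalg.inv(np.array(ci['world_from_camera']));K=np.array(ci['camera_matrix'])
    p=K@(W[:3,:3]@np.asarray(P,float)+W[:3,3]);return p[:2]/p[2]
def tri(a,b):
    o1,d1=ray('top',*a);o2,d2=ray('side',*b)
    A=np.c_[d1,-d2];s=np.linalg.lstsq(A,o2-o1,rcond=None)[0]
    p,q=o1+d1*s[0],o2+d2*s[1];return np.round((p+q)/2,1),round(np.linalg.norm(p-q),1)
E
python3 - <<'E'
from h import *
print('cyl top',tri((509,298),(188,262)),'cyl bottom',atz('side',192,362,0))
print('knob',tri((180,224),(260,188)))
im=cv2.imread('pics/top0.png')
for n,(x,y,w,h) in dict(a=(135,140,250,150)).items():
    cv2.imwrite('pics/crop0.png',cv2.convertScaleAbs(cv2.resize(im[y:y+h,x:x+w],None,fx=3.2,fy=3.2,interpolation=cv2.INTER_CUBIC),alpha=2))
# panel corners top z=45
for n,p in dict(fl=(160,155),fr=(372,184),nr=(360,281),nl=(140,248)).items(): print(n,atz('top',*p,45))
for t in ('bar_grip','bleed_knob'):
    print(t,[(d['confidence'],d['mask'].sum()) for d in arm.regions_of('top',t)])
r=arm.regions_of('top','bar_grip')[0]['mask']
cv2.imwrite('pics/mask0.png',cv2.resize(r[140:290,135:385].astype(np.uint8)*255,None,fx=3,fy=3))
E
```

```text
cyl top (array([ 391.5, -416.2,  188.6]), np.float64(3.2)) cyl bottom [ 385.65829226 -421.36396198    0.        ]
knob (array([530.2, 132.1,  91.9]), np.float64(1.4))
fl [680.2138252  186.71313746  45.        ]
fr [ 616.6286523  -235.72381677   45.        ]
nr [ 426.2473712  -204.48147373   45.        ]
nl [492.74778351 218.10464588  45.        ]
bar_grip [(0.78, np.int64(312)), (0.41, np.int64(253))]
bleed_knob [(0.75, np.int64(236)), (0.71, np.int64(20780))]
```

View pics/crop0.png

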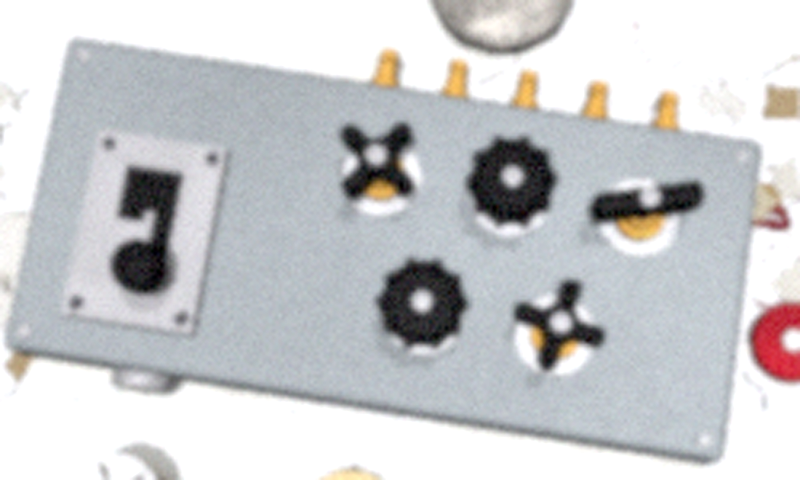

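View pics/mask0.png

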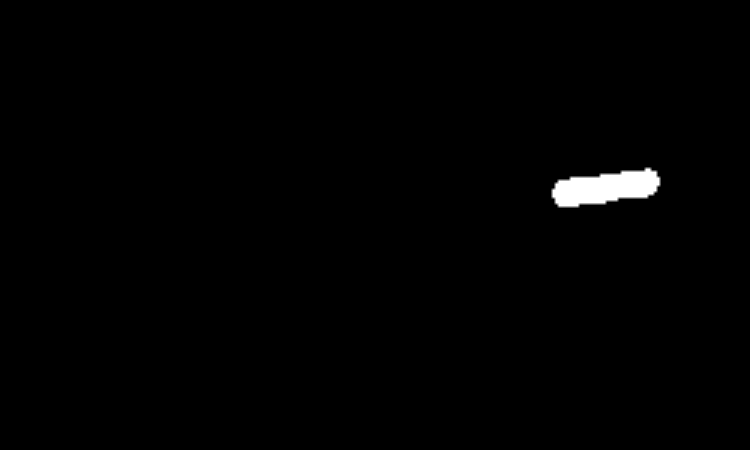

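Run:
```python
from h import *
c=np.array(arm.regions_of('top','bar_grip')[0]['mask']);v,u=np.nonzero(c)
m=np.r_[u.mean(),v.mean()]
w,V=np.linalg.eigh(np.cov(np.c_[u,v].T));d=V[:,1]
P=[atz('top',*(m+s*d*15),92) for s in(-1,1)]
print(m,atz('top',*m,90),np.degrees(np.arctan2(*(P[0]-P[1])[[1,0]])))
print('cap',atz('top',135+649/3.2,140+197/3.2,105))
for n,p,z in(('crossB',(378,155),105),('roundB',(512,176),105),('roundF',(422,301),105),('crossF',(560,321),105)):print(n,atz('top',135+p[0]/3.2,140+p[1]/3.2,z))
c=np.array(arm.regions_of('top','bleed_knob')[0]['mask']);v,u=np.nonzero(c);print('knob',u.mean(),v.mean(),u.min(),u.max(),v.min(),v.max(),atz('top',u.mean(),v.mean(),95))
s=arm.read_state();print(s['clock'])
```

```text
[336.37179487 202.22115385] [ 570.26122484 -158.57576375   90.        ] -82.65192765257412
cap [ 568.13974932 -159.40669376  105.        ]
crossB [594.26313512  -3.76561121 105.        ]
roundB [581.16882561 -80.95957899 105.        ]
roundF [508.80471159 -28.92800666 105.        ]
crossF [ 496.7555831  -106.91688903  105.        ]
knob 178.41949152542372 222.78813559322035 170 187 215 231 [532.67468917 134.52126183  95.        ]
0.85
```

Emit:
{"op": "arm_command", "data": {"commands": [-0.02, 0.02, -0.03, 0, -0.033, 0.037, 0, 0, -0.033, 0.037, 0, 0, -0.033, 0.037, 0, 0, -0.033, 0.037, 0, 0], "jaw": 0.7}}

```text
clock: 1.35
position: [264.7, -403.1, 260.3]
ee_rot: [-0.124, 0.992, 0.0, -0.0]
contact_force: [1.3, -0.2, 0.8]
gripper_width: 59.5
```

Emit:
{"op": "arm_command", "data": {"commands": [-0.033, 0.037, 0, 0, -0.033, 0.037, 0, 0, -0.033, 0.037, 0, 0, -0.033, 0.037, 0, 0, -0.033, 0.037, 0, 0]}}

```text
clock: 1.85
position: [378.6, -180.3, 262.5]
ee_rot: [-0.123, 0.992, -0.001, 0.003]
contact_force: [1.7, -0.3, 0.6]
gripper_width: 60.0
```

Emit:
{"op": "arm_command", "data": {"commands": [-0.032, 0.038, 0, 0, -0.032, 0.038, 0, 0, -0.032, 0.038, 0, 0, -0.032, 0.038, 0, 0, -0.032, 0.038, 0, 0]}}

```text
clock: 2.35
position: [485.7, 45.9, 265.9]
ee_rot: [-0.125, 0.992, -0.001, 0.006]
contact_force: [1.4, -1.1, 0.2]
gripper_width: 59.9
```

```bash
cat >> h.py <<'E'
def rel(x,y,z,az):
    from scipy.spatial.transform import Rotation as R
    s=arm.read_state();M=R.from_quat(s['ee_rot']).as_matrix()
    t=np.degrees(np.arctan2(M[1,1],M[0,1]))
    print('clk',round(s['clock'],2),'pos',np.round(s['position'],1),'t',round(t,2),'tilt',np.round(M[:2,2],3),'F',np.round(s['contact_force'],1),'w',round(s['gripper_width'],1),'j6',round(s['joints'][5],2))
    print('tool shift mm',np.round(M.T@(np.array([x,y,z])-s['position']),1),'roll',round((t-az+90)%180-90,2))
E
python3 -c "
from h import *
rel(532,134.5,160,81.2)"
```

```text
clk 2.35 pos [485.7  45.9 265.9] t 104.34 tilt [ 0.013 -0.001] F [ 1.4 -1.1  0.2] w 59.9 j6 -1.75
tool shift mm [-65.5  74.8 106.4] roll 23.14
```

```bash
python3 -c "
from h import *
print(arm.read_state()['joints'])"
```

```text
[ 0.43182019  0.11671855 -0.26996407  0.00653528 -1.17257155 -1.75476425]
```

Emit:
{"op": "arm_command", "data": {"commands": [-0.033, 0.037, 0, 0, -0.033, 0.037, 0, 0, 0, 0, 0.03, 8, 0, 0, 0.03, 8, 0, 0, 0.03, 7]}}

```text
clock: 2.85
position: [538.6, 143.9, 179.2]
ee_rot: [0.078, 0.997, 0.004, 0.014]
contact_force: [0.3, -0.2, -0.4]
gripper_width: 59.6
```

```bash
python3 -c "
from h import *
rel(532,134.5,160,81.2)
snap('top','top1.png');snap('side','side1.png')
print(place('top','bleed_knob'),place('side','bleed_knob'))"
```

```text
clk 2.85 pos [538.6 143.9 179.2] t 81.1 tilt [0.028 0.006] F [ 0.3 -0.2 -0.4] w 59.6 j6 -2.29
tool shift mm [  5.5 -10.5  18.9] roll -0.1
[(0.46, array([530.7, 136.7,  93.2]))] [(0.56, array([536. , 135.2,  90.7]))]
```

View pics/side1.png

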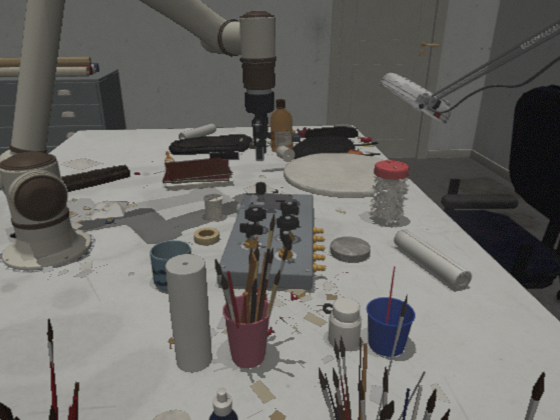

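View pics/top1.png

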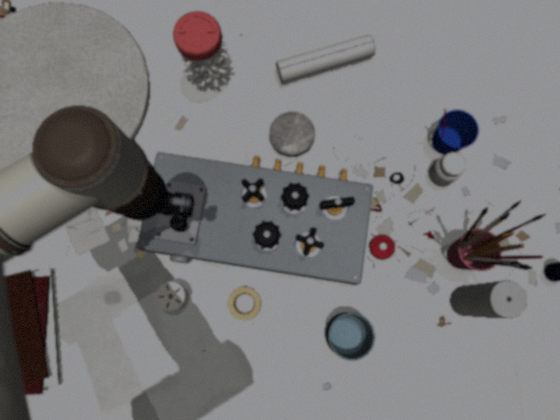

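```bash
python3 -c "
from h import *
rel(532.5,135.2,76,81.2)"
```

```text
clk 3.05 pos [538.2 142.7 180.2] t 81.51 tilt [0.026 0.004] F [-0.  -1.1  0.1] w 59.6 j6 -2.28
tool shift mm [  7.2  -9.1 104. ] roll 0.31
```

Emit:
{"op": "arm_command", "data": {"commands": [0.007, -0.009, 0.01, 0, 0, 0, 0.025, 0, 0, 0, 0.02, 0, 0, 0, 0, 0, 0, 0, 0, 0]}}

```text
clock: 3.55
position: [539.2, 137.2, 137.0]
ee_rot: [0.068, 0.997, 0.008, 0.024]
contact_force: [0.5, 0.6, -0.4]
gripper_width: 59.7
```

```bash
python3 -c "
from h import *
rel(532.5,135.2,76,81.2)"
```

```text
clk 3.55 pos [539.2 137.2 137. ] t 82.19 tilt [0.049 0.014] F [ 0.5  0.6 -0.4] w 59.7 j6 -2.27
tool shift mm [ 9.2 -4.1 60.5] roll 0.99
```

```bash
python3 -c "
from h import *
s=arm.read_state();print(np.round(s['joints'],4),np.round(s['joint_vel'],4),np.round(s['joint_efforts'],2));rel(532.5,135.2,76,81.2)
arm.get_image('top');s=arm.read_state();print(np.round(s['joints'],4),np.round(s['joint_vel'],4));rel(532.5,135.2,76,81.2)"
```

```text
[ 0.5482  0.3338 -0.3374  0.0185 -0.851  -2.2675] [-0.0024 -0.0071  0.0064 -0.0051 -0.0115  0.0142] [-3.000e-02 -3.289e+01  1.542e+01  3.410e+00  8.000e-02 -0.000e+00]
clk 3.55 pos [539.2 137.2 137. ] t 82.19 tilt [0.049 0.014] F [ 0.5  0.6 -0.4] w 59.7 j6 -2.27
tool shift mm [ 9.2 -4.1 60.5] roll 0.99
[ 0.5482  0.3336 -0.3374  0.0182 -0.8509 -2.2677] [ 0.0033 -0.0005 -0.0029 -0.0057  0.0057 -0.0089]
clk 3.6 pos [539.2 137.3 137. ] t 82.18 tilt [0.049 0.014] F [-1.1  0.1  1.1] w 59.8 j6 -2.27
tool shift mm [ 9.2 -4.2 60.6] roll 0.98
```

Emit:
{"op": "arm_command", "data": {"commands": [0.009, -0.004, 0, 0, 0, 0, 0, 0, 0, 0, 0, 0, 0, 0, 0, 0, 0, 0, 0, 0]}}

```text
clock: 4.1
position: [530.8, 135.2, 141.3]
ee_rot: [0.067, 0.997, 0.011, 0.028]
contact_force: [-0.1, 0.4, -0.2]
gripper_width: 60.0
```

```bash
python3 -c "
from h import *
s=arm.read_state();print(np.round(s['joints'],4))
rel(532.5,135.2,76,81.2)"
```

```text
[ 0.5538  0.3117 -0.3593  0.0197 -0.8427 -2.2724]
clk 4.1 pos [530.8 135.2 141.3] t 82.3 tilt [0.056 0.018] F [-0.1  0.4 -0.2] w 60.0 j6 -2.27
tool shift mm [ 1.8 -1.4 65.3] roll 1.1
```

Emit:
{"op": "arm_command", "data": {"commands": [0.002, -0.001, 0.03, 1, 0, 0, 0.03, 0, 0, 0, 0.015, 0, 0, 0, 0.001, 0, 0, 0, 0.001, 0]}}

```text
clock: 4.6
position: [535.5, 137.1, 63.8]
ee_rot: [0.076, 0.997, 0.012, 0.03]
contact_force: [0.3, -0.4, 1.1]
gripper_width: 59.8
```

```bash
python3 -c "
from h import *
s=arm.read_state();print(np.round(s['joints'],4))
rel(532.5,135.2,76,81.2)
snap('side','side2.png');snap('top','top2.png');print(place('side','bleed_knob'))
im=cv2.imread('pics/side2.png');cv2.imwrite('pics/c2.png',cv2.resize(im[100:260,180:380],None,fx=3,fy=3))
"
```

```text
[ 0.5525  0.4186 -0.4372  0.0255 -0.6529 -2.2952]
clk 4.6 pos [535.5 137.1  63.8] t 81.33 tilt [0.061 0.019] F [ 0.3 -0.4  1.1] w 59.8 j6 -2.3
tool shift mm [  1.9  -2.  -12.4] roll 0.13
[(0.56, array([ 493.2, -262.9,    4. ])), (0.37, array([532.8, 133.8,  89.3]))]
```

View pics/c2.png

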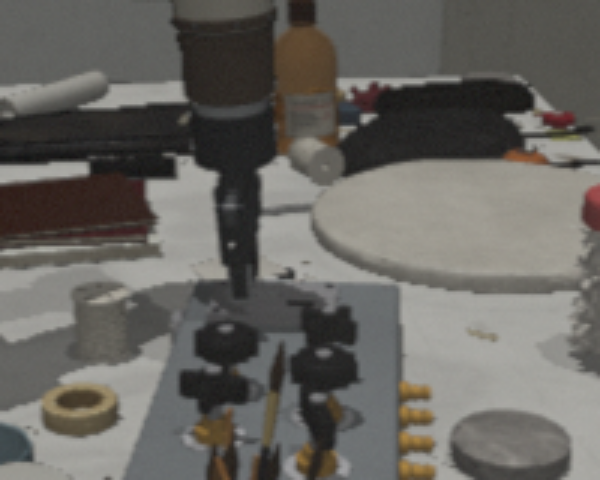

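Emit:
{"op": "arm_command", "data": {"commands": [0.002, -0.002, -0.009, 0, 0, 0, 0, 0, 0, 0, 0, 0, 0, 0, 0, 0, 0, 0, 0, 0], "jaw": 0.1}}

```text
clock: 5.25
position: [533.5, 136.4, 76.1]
ee_rot: [0.076, 0.996, 0.014, 0.032]
contact_force: [0.8, 0.3, -2.0]
gripper_width: 27.7
```

```bash
python3 -c "
from h import *
s=arm.read_state();print(np.round(s['joints'],4))
rel(532.5,135.2,73,81.2)
"
```

```text
[ 0.5531  0.3957 -0.4349  0.0241 -0.6712 -2.2941]
clk 5.25 pos [533.5 136.4  76.1] t 81.36 tilt [0.067 0.024] F [ 0.8  0.3 -2. ] w 27.7 j6 -2.29
tool shift mm [ 1.  -1.5  3. ] roll 0.16
```

```bash
python3 -c "
from h import *
snap('side','side3.png');snap('top','top3.png')
rel(532.5,135.2,73,81.2)
im=cv2.imread('pics/top3.png');a=cv2.resize(im[150:270,120:240],None,fx=4,fy=4)
b=cv2.imread('pics/side3.png');b=cv2.resize(b[140:220,220:300],(480,480))
cv2.imwrite('pics/c3.png',cv2.convertScaleAbs(cv2.resize(np.hstack([a,b]),(800,400)),alpha=2))
"
```

```text
clk 5.35 pos [533.5 136.4  76.1] t 81.35 tilt [0.066 0.023] F [ 1.1 -0.2 -2.4] w 28.1 j6 -2.29
tool shift mm [ 1.  -1.4  3. ] roll 0.15
```

View pics/c3.png

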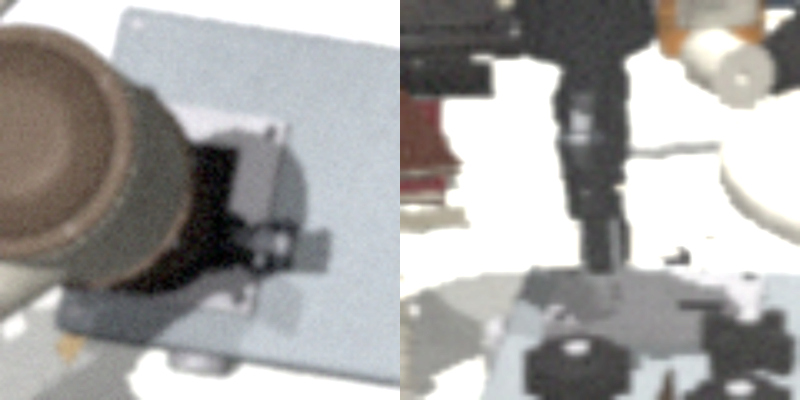

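Emit:
{"op": "arm_command", "data": {"commands": [-0.012, 0, 0.001, 0, -0.013, 0, 0.002, 0, -0.013, 0, 0.002, 0, -0.012, 0, 0.002, 0, -0.006, 0, 0.001, 0]}}

```text
clock: 5.85
position: [583.8, 127.9, 76.0]
ee_rot: [0.076, 0.997, 0.012, 0.025]
contact_force: [-8.9, 4.1, 6.4]
gripper_width: 27.8
```

```bash
cat >> h.py <<'E'
def kn():
    s=arm.read_state();d=s['position'][:2]-[533.5,136.4];c,q=np.cos(-.153),np.sin(-.153)
    print('push,side',np.round([d@[c,q],d@[-q,c]],1))
E
python3 -c "
from h import *
rel(532.5,135.2,76,81.2);kn()
"
```

```text
clk 5.85 pos [583.8 127.9  76. ] t 81.37 tilt [0.052 0.02 ] F [-8.9  4.1  6.4] w 27.8 j6 -2.22
tool shift mm [51.8 -0.5 -2.6] roll 0.17
push,side [51.  -0.7]
```

Emit:
{"op": "arm_command", "data": {"commands": [-0.006, 0, 0.001, 0, -0.005, 0, 0.001, 0, -0.002, 0.008, 0, 0, -0.002, 0.008, 0, 0, -0.001, 0.006, 0, 0]}}

```text
clock: 6.35
position: [588.2, 144.3, 75.9]
ee_rot: [0.078, 0.997, 0.007, 0.008]
contact_force: [-9.4, 0.4, 5.4]
gripper_width: 27.6
```

```bash
python3 -c "
from h import *
rel(532.5,135.2,76,81.2);kn()
"
```

```text
clk 6.35 pos [588.2 144.3  75.9] t 81.1 tilt [0.017 0.012] F [-9.4  0.4  5.4] w 27.6 j6 -2.23
tool shift mm [ 53.6 -17.6  -1.2] roll -0.1
push,side [52.8 16.2]
```

Emit:
{"op": "arm_command", "data": {"commands": [-0.007, 0.002, 0, 0, -0.007, 0.004, 0, 0, -0.006, 0.004, 0, 0, -0.005, 0.003, 0, 0, -0.004, 0.002, 0, 0]}}

```text
clock: 6.85
position: [597.4, 149.4, 75.6]
ee_rot: [0.08, 0.997, -0.002, -0.016]
contact_force: [-11.7, -0.5, 6.6]
gripper_width: 27.7
```

```bash
python3 -c "
from h import *
rel(532.5,135.2,76,81.2);kn();print(arm.read_state()['joints'])
snap('side','side4.png');snap('top','top4.png')
im=cv2.imread('pics/top4.png');a=cv2.resize(im[150:270,120:240],None,fx=4,fy=4)
b=cv2.imread('pics/side4.png');b=cv2.resize(b[140:220,220:300],(480,480))
cv2.imwrite('pics/c4.png',cv2.convertScaleAbs(cv2.resize(np.hstack([a,b]),(800,400)),alpha=2))
"
```

```text
clk 6.85 pos [597.4 149.4  75.6] t 80.88 tilt [-0.033 -0.002] F [-11.7  -0.5   6.6] w 27.7 j6 -2.22
tool shift mm [ 61.8 -24.3   1.8] roll -0.32
push,side [61.1 22.6]
[ 0.50049564  0.52866345 -0.17525211 -0.01808549 -0.89649992 -2.21900508]
```

View pics/c4.png

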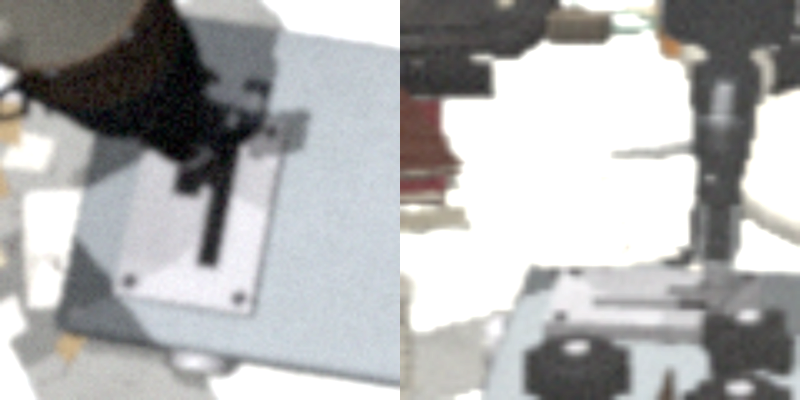

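Emit:
{"op": "arm_command", "data": {"commands": [0.006, 0.002, 0, 0, 0.006, 0.002, 0, 0, 0.005, 0.002, 0, 0, 0.003, 0.001, 0, 0, 0.001, 0.001, 0, 0]}}

```text
clock: 7.45
position: [573.3, 153.1, 75.8]
ee_rot: [0.081, 0.996, -0.007, -0.021]
contact_force: [2.6, -2.8, -2.1]
gripper_width: 28.1
```

```bash
python3 -c "
from h import *
rel(532.5,135.2,76,81.2);kn()
"
```

```text
clk 7.45 pos [573.3 153.1  75.8] t 80.67 tilt [-0.043 -0.011] F [ 2.6 -2.8 -2.1] w 28.1 j6 -2.25
tool shift mm [ 37.4 -24.2   1.7] roll -0.53
push,side [36.8 22.5]
```

Emit:
{"op": "arm_command", "data": {"commands": [0, 0, 0, 0, 0, 0, 0, 0, 0, 0, 0, 0, 0, 0, -0.02, 0, 0, 0, -0.04, 0], "jaw": 0.65}}

```text
clock: 7.95
position: [572.3, 151.2, 131.5]
ee_rot: [0.083, 0.996, -0.011, -0.028]
contact_force: [0.1, -0.1, 0.8]
gripper_width: 55.3
```

Emit:
{"op": "arm_command", "data": {"commands": [0, 0, -0.04, 0, 0.01, -0.04, -0.03, -8, 0.01, -0.04, -0.01, -8, 0.01, -0.045, 0, -8, 0, -0.045, 0, -8], "jaw": 0.45}}

```text
clock: 8.45
position: [559.8, -8.9, 225.5]
ee_rot: [-0.208, 0.978, -0.002, -0.022]
contact_force: [1.6, -1.0, -0.2]
gripper_width: 38.4
```

```bash
python3 -c "
from h import *
rel(570,-159,160,187.35)
snap('side','side5.png');snap('top','top5.png');print(place('side','bleed_knob'),place('top','bleed_knob'))
im=cv2.imread('pics/top5.png');a=cv2.resize(im[150:270,120:240],None,fx=4,fy=4)
b=cv2.imread('pics/side5.png');b=cv2.resize(b[140:220,220:300],(480,480))
cv2.imwrite('pics/c5.png',cv2.convertScaleAbs(cv2.resize(np.hstack([a,b]),(800,400)),alpha=2))
"
```

```text
clk 8.45 pos [559.8  -8.9 225.5] t 114.06 tilt [-0.043 -0.013] F [ 1.6 -1.  -0.2] w 38.4 j6 -1.42
tool shift mm [  49.  -141.6   66.9] roll -73.29
[(0.74, array([513.2, -25.3,  47.4])), (0.58, array([573.9, 149.6,  89.8]))] [(0.66, array([573. , 151.5,  93. ])), (0.44, array([572.8, -57.7,  84.6]))]
```

View pics/c5.png

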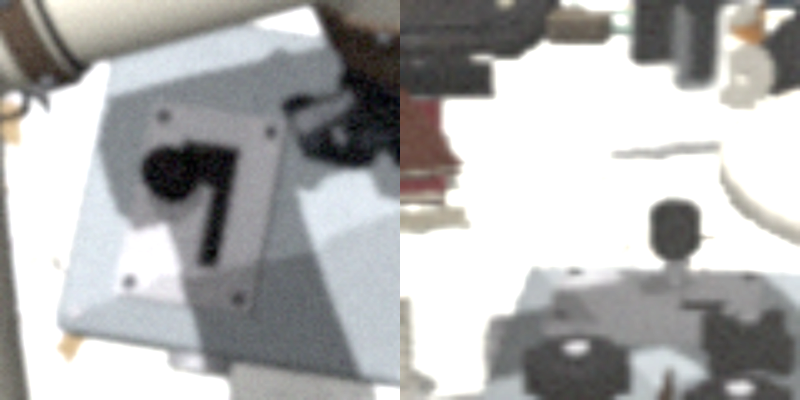

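Emit:
{"op": "arm_command", "data": {"commands": [0.016, -0.047, 0, 0, 0.016, -0.047, 0, 0, 0.016, -0.047, 0, 0, 0, 0, 0, -8.5, 0, 0, 0.01, -8.5]}}

```text
clock: 9.15
position: [575.8, -154.7, 215.4]
ee_rot: [-0.354, 0.935, 0.002, -0.022]
contact_force: [-0.1, 0.7, 0.5]
gripper_width: 38.5
```

Emit:
{"op": "arm_command", "data": {"commands": [0, 0, 0.01, -8.5, 0, 0, 0.01, -8.5, 0, 0, 0.01, -8.5, 0, 0, 0.01, -8.5, 0, 0, 0, -8.5]}}

```text
clock: 9.65
position: [574.1, -148.4, 171.2]
ee_rot: [-0.672, 0.74, 0.012, -0.022]
contact_force: [-0.3, -0.6, 1.0]
gripper_width: 38.6
```

```bash
python3 -c "
from h import *
rel(570,-159,140,187.35)
"
```

```text
clk 9.65 pos [ 574.1 -148.4  171.2] t 174.49 tilt [-0.048 -0.011] F [-0.3 -0.6  1. ] w 38.6 j6 -0.13
tool shift mm [10.5  1.6 31.5] roll -12.86
```

Emit:
{"op": "arm_command", "data": {"commands": [0.01, 0.002, 0.01, -6.5, 0, 0, 0.01, -6.5, 0, 0, 0.01, 0, 0, 0, 0, 0, 0, 0, 0, 0]}}

```text
clock: 10.15
position: [570.9, -151.9, 139.3]
ee_rot: [0.756, -0.654, -0.016, 0.021]
contact_force: [-0.4, 0.4, 0.2]
gripper_width: 38.8
```

```bash
python3 -c "
from h import *
rel(570,-159.5,72,187.35)
snap('side','side6.png');snap('top','top6.png');print(place('side','bar_grip'),place('top','bar_grip'))
im=cv2.imread('pics/top6.png');a=cv2.resize(im[150:270,260:380],None,fx=4,fy=4)
b=cv2.imread('pics/side6.png');b=cv2.resize(b[130:290,220:380],(480,480))
cv2.imwrite('pics/c6.png',cv2.convertScaleAbs(cv2.resize(np.hstack([a,b]),(800,400)),alpha=2))
"
```

```text
clk 10.15 pos [ 570.9 -151.9  139.3] t -171.74 tilt [-0.05  -0.011] F [-0.4  0.4  0.2] w 38.8 j6 0.12
tool shift mm [ 7.2 -1.4 67.3] roll 0.91
[(0.74, array([ 566.4, -159.8,   90.4])), (0.2, array([609.5,  18.6,  85.1]))] [(0.69, array([ 575.7, -161.4,   88.4]))]
```

View pics/c6.png

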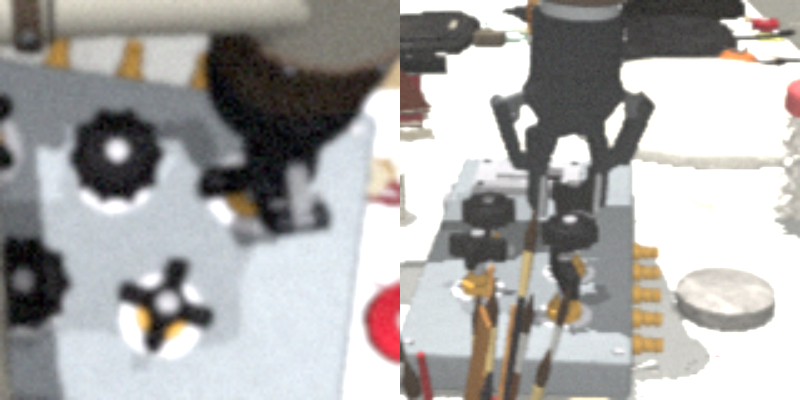

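Emit:
{"op": "arm_command", "data": {"commands": [0.008, -0.001, 0, 0, 0, 0, 0, 0, 0, 0, 0.025, 0, 0, 0, 0.01, 0, 0, 0, 0, 0]}}

```text
clock: 10.85
position: [573.2, -162.5, 106.2]
ee_rot: [0.755, -0.655, -0.013, 0.019]
contact_force: [0.3, -1.0, -0.3]
gripper_width: 38.3
```

```bash
python3 -c "
from h import *
rel(570.5,-160,74,187.35)
"
```

```text
clk 10.85 pos [ 573.2 -162.5  106.2] t -171.85 tilt [-0.044 -0.011] F [ 0.3 -1.  -0.3] w 38.3 j6 0.13
tool shift mm [-3.   0.9 32.3] roll 0.8
```

Emit:
{"op": "arm_command", "data": {"commands": [-0.002, 0.001, 0.018, 0.8, 0, 0, 0.014, 0, 0, 0, 0.002, 0, 0, 0, 0, 0, 0, 0, 0, 0]}}

```text
clock: 11.35
position: [573.4, -161.9, 75.5]
ee_rot: [0.751, -0.66, -0.01, 0.018]
contact_force: [0.5, 0.1, 1.0]
gripper_width: 38.4
```

```bash
python3 -c "
from h import *
rel(570.5,-160,74,187.35)
"
```

```text
clk 11.35 pos [ 573.4 -161.9   75.5] t -172.65 tilt [-0.038 -0.013] F [0.5 0.1 1. ] w 38.4 j6 0.11
tool shift mm [-2.3  2.6  1.5] roll -0.0
```

Emit:
{"op": "arm_command", "data": {"commands": [-0.002, 0.002, 0, 0, 0, 0, 0, 0, 0, 0, 0, 0, 0, 0, 0, 0, 0, 0, 0, 0], "jaw": 0.05}}

```text
clock: 11.85
position: [569.9, -160.3, 77.1]
ee_rot: [0.75, -0.661, -0.01, 0.017]
contact_force: [-1.1, 0.3, -2.0]
gripper_width: 12.9
```

```bash
python3 -c "
from h import *
rel(570.5,-160,74,187.35)
"
```

```text
clk 11.85 pos [ 569.9 -160.3   77.1] t -172.76 tilt [-0.037 -0.012] F [-1.1  0.3 -2. ] w 12.9 j6 0.11
tool shift mm [-0.2 -0.7  3.1] roll -0.11
```

Emit:
{"op": "arm_command", "data": {"commands": [0, 0, 0.001, -6, 0, 0, 0.001, -8, 0, 0, 0.001, -8, 0, 0, 0.001, -8, 0, 0, 0.001, -6]}}

```text
clock: 12.35
position: [571.0, -159.8, 77.1]
ee_rot: [0.923, -0.385, -0.013, 0.012]
contact_force: [-4.1, 1.5, 2.9]
gripper_width: 12.8
```

```bash
python3 -c "
from h import *
rel(570,-160.2,75,261.2);print(arm.read_state()['wrist_torque'])
"
```

```text
clk 12.35 pos [ 571.  -159.8   77.1] t -135.32 tilt [-0.033 -0.012] F [-4.1  1.5  2.9] w 12.8 j6 0.76
tool shift mm [-0.4  0.9  2.1] roll -36.52
[ 0.48565638  0.20982851 -0.05784225]
```

Emit:
{"op": "arm_command", "data": {"commands": [0, 0.001, 0.001, -8, 0, 0, 0.001, -8, 0, 0, 0.001, -8, 0, 0, 0.001, -8, 0, 0, 0.001, -6]}}

```text
clock: 12.85
position: [571.4, -158.9, 77.0]
ee_rot: [0.999, -0.051, -0.014, 0.006]
contact_force: [-3.1, -0.1, 5.3]
gripper_width: 12.9
```

```bash
python3 -c "
from h import *
rel(570,-160.2,75,261.2);print(arm.read_state()['wrist_torque'])
"
```

```text
clk 12.85 pos [ 571.4 -158.9   77. ] t -95.88 tilt [-0.028 -0.011] F [-3.1 -0.1  5.3] w 12.9 j6 1.45
tool shift mm [-1.2  1.4  2.1] roll 2.92
[-0.07854422  0.25854665 -1.78672399]
```

Emit:
{"op": "arm_command", "data": {"commands": [0, 0, 0, -2, 0, 0, 0, 0, 0, 0, 0, 0, 0, 0, 0, 0, 0, 0, 0, 0]}}

```text
clock: 13.35
position: [570.6, -158.7, 77.3]
ee_rot: [0.999, -0.041, -0.015, 0.004]
contact_force: [-0.6, -0.2, -0.4]
gripper_width: 13.1
```

Emit:
{"op": "arm_command", "data": {"commands": [0, 0, 0, 0, 0, 0, 0, 0, 0, 0, 0, 0, 0, 0, 0, 0, 0, 0, -0.01, 0], "jaw": 0.4}}

```text
clock: 13.85
position: [571.4, -158.4, 87.6]
ee_rot: [0.999, -0.035, -0.016, 0.006]
contact_force: [-0.9, 0.5, -0.5]
gripper_width: 33.9
```

Emit:
{"op": "arm_command", "data": {"commands": [0, 0, -0.03, 0, 0, 0, -0.04, 0, 0, 0, -0.04, 0, 0, 0, -0.04, 0, 0, 0, -0.03, 0]}}

```text
clock: 14.35
position: [575.5, -156.5, 274.2]
ee_rot: [0.999, -0.034, -0.019, 0.007]
contact_force: [-0.2, 0.4, -0.6]
gripper_width: 34.2
```

```bash
python3 -c "
from h import *
rel(350,-159,240,261.2)
"
```

```text
clk 14.35 pos [ 575.5 -156.5  274.2] t -93.85 tilt [-0.038 -0.012] F [-0.2  0.4 -0.6] w 34.2 j6 1.49
tool shift mm [-223.3   17.1   42.8] roll 4.95
```

Emit:
{"op": "arm_command", "data": {"commands": [-0.045, 0, 0, 0, -0.045, 0, 0, 0, -0.045, 0, 0, 0, -0.03, 0, 0, 0, -0.02, 0, 0, 0]}}

```text
clock: 14.85
position: [390.3, -144.8, 289.2]
ee_rot: [0.999, -0.032, -0.009, 0.008]
contact_force: [-0.1, -0.1, -0.4]
gripper_width: 33.8
```

```bash
python3 -c "
from h import *
rel(350,-159,240,261.2)
snap('side','side7.png');snap('top','top7.png');print(place('top','bar_grip'),place('top','bleed_knob'),place('side','bleed_knob'))
im=cv2.imread('pics/top7.png')
cv2.imwrite('pics/c7.png',cv2.convertScaleAbs(cv2.resize(im[140:290,135:385],None,fx=3.2,fy=3.2,interpolation=cv2.INTER_CUBIC),alpha=2))
c=np.array(arm.regions_of('top','bar_grip')[0]['mask']);v,u=np.nonzero(c);m=np.r_[u.mean(),v.mean()]
w,V=np.linalg.eigh(np.cov(np.c_[u,v].T));d=V[:,1];P=[atz('top',*(m+s*d*15),92) for s in(-1,1)]
print(m,len(u),np.degrees(np.arctan2(*(P[0]-P[1])[[1,0]])))
"
```

```text
clk 14.85 pos [ 390.3 -144.8  289.2] t -93.65 tilt [-0.018 -0.015] F [-0.1 -0.1 -0.4] w 33.8 j6 1.45
tool shift mm [-38.5  16.   50.2] roll 5.15
[(0.86, array([ 577.8, -159.7,   90.6]))] [(0.73, array([571.9, 151.4,  94.6]))] [(0.66, array([572.9, 150.7,  87. ])), (0.39, array([ 3.266e+02, -1.783e+02,  1.000e-01]))]
[336.50381679 202.38549618] 262 -10.559682951404323
```

View pics/c7.png

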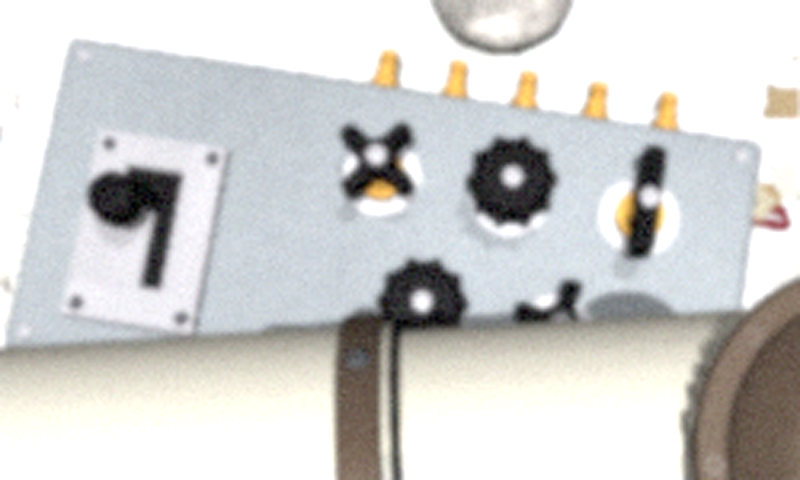

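View pics/top7.png

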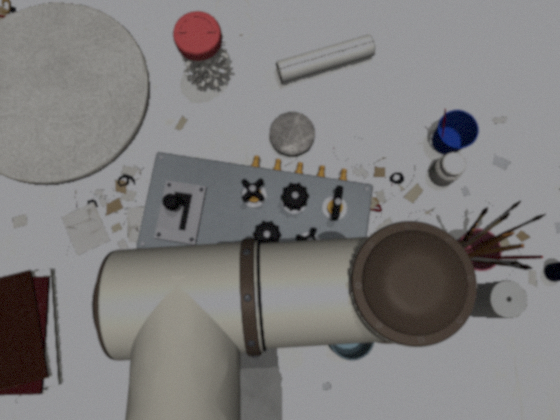

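Run:
```python
from h import *
from scipy.optimize import minimize
im=cv2.imread('pics/top7.png',0);im0=cv2.imread('pics/top0.png',0)
def fit(im,x0,az0):
    S=8;u0,v0=312,178;g=im[v0:v0+48,u0:u0+50].astype(float)
    dark=np.clip((75-g)/50,0,1)
    best=None
    for az in np.arange(az0-12,az0+12.1,1):
        for dx in np.arange(-5,5.1,1.25):
            for dy in np.arange(-5,5.1,1.25):
                c,s=np.cos(np.radians(az)),np.sin(np.radians(az))
                pts=[proj('top',[x0[0]+dx+a*c-b*s,x0[1]+dy+a*s+b*c,z]) for a in(-32,32) for b in(-7,7) for z in(76,102)]
                h=cv2.convexHull(((np.array(pts)-[u0,v0]+.5)*S).astype(np.float32)).astype(np.int32)
                m=np.zeros((48*S,50*S),np.uint8);cv2.fillConvexPoly(m,h,255)
                m=cv2.resize(m,(50,48),interpolation=cv2.INTER_AREA)/255.
                e=((m-dark)**2).sum()
                if best is None or e<best[0]:best=(e,az,dx,dy)
    return best
print(fit(im,(570,-160),-8.8),fit(im0,(570,-160),97))
```

```text
Traceback (most recent call last):
  File "h.py", line 14, in proj
    ci=arm.camera_info(cam);W=np.linalg.inv(np.array(ci['world_from_camera']));K=np.array(ci['camera_matrix'])
ValueError: time passes only in moves, steps and waits
```

Run:
```python
from h import *
ci=arm.camera_info('top');W=np.linalg.inv(np.array(ci['world_from_camera']));K=np.array(ci['camera_matrix'])
def pj(P):
    p=(np.array(P)@W[:3,:3].T+W[:3,3])@K.T;return p[:,:2]/p[:,2:]
im=cv2.imread('pics/top7.png',0);im0=cv2.imread('pics/top0.png',0)
def fit(im,x0,az0):
    S=8;u0,v0=312,178;g=im[v0:v0+48,u0:u0+50].astype(float)
    print(np.percentile(g,[1,5,10,20,50,90]))
    dark=np.clip((65-g)/45,0,1);R=[]
    for az in np.arange(az0-12,az0+12.1,1):
      b=1e9
      for dx in np.arange(-5,5.1,1.25):
        for dy in np.arange(-5,5.1,1.25):
            c,s=np.cos(np.radians(az)),np.sin(np.radians(az))
            p=pj([[x0[0]+dx+a*c-b_*s,x0[1]+dy+a*s+b_*c,z] for a in(-32,32) for b_ in(-7,7) for z in(76,102)])
            h=cv2.convexHull(((p-[u0,v0]+.5)*S).astype(np.float32)).astype(np.int32)
            m=np.zeros((48*S,50*S),np.uint8);cv2.fillConvexPoly(m,h,255)
            m=cv2.resize(m,(50,48),interpolation=cv2.INTER_AREA)/255.
            e=((m-dark)**2).sum()
            if e<b:b=e;q=(dx,dy)
      R.append((round(b,1),round(az,1),q))
    return sorted(R)[:4]
print(fit(im,(570,-160),-8.8));print(fit(im0,(570,-160),97))
# panel yaw by back valve caps / edges
```

```text
[ 13.    25.95  64.9  101.   109.   124.  ]
[(np.float64(102.3), np.float64(-10.8), (np.float64(-2.5), np.float64(2.5))), (np.float64(103.6), np.float64(-12.8), (np.float64(1.25), np.float64(1.25))), (np.float64(104.4), np.float64(-11.8), (np.float64(0.0), np.float64(1.25))), (np.float64(105.3), np.float64(-13.8), (np.float64(0.0), np.float64(1.25)))]
[ 10.   21.   50.9  90.   97.  107. ]
[(np.float64(109.0), np.float64(98.0), (np.float64(-1.25), np.float64(1.25))), (np.float64(109.2), np.float64(100.0), (np.float64(-1.25), np.float64(1.25))), (np.float64(110.3), np.float64(101.0), (np.float64(-1.25), np.float64(1.25))), (np.float64(110.4), np.float64(97.0), (np.float64(-1.25), np.float64(1.25)))]
```

Emit:
{"op": "arm_command", "data": {"commands": [-0.005, 0.045, -0.01, 0, -0.005, 0.045, 0, 0, -0.005, 0.045, 0, 0, -0.005, 0.04, 0, 0, 0, 0.01, 0, 0]}}

```text
clock: 15.65
position: [367.7, -333.6, 300.8]
ee_rot: [1.0, -0.026, -0.011, 0.008]
contact_force: [-0.3, -0.2, -0.2]
gripper_width: 34.1
```

```bash
python3 -c "
from h import *
snap('top','top8.png');snap('side','side8.png');rel(0,0,0,0)
im=cv2.imread('pics/top8.png');a=cv2.imread('pics/top0.png')
f=lambda i:cv2.convertScaleAbs(cv2.resize(i[160:275,150:365],None,fx=2.6,fy=2.6,interpolation=cv2.INTER_CUBIC),alpha=2)
cv2.imwrite('pics/c8.png',np.vstack([f(a),f(im)]))
for t in('mug','thread_spool','linen_tape','round_tin'):print(t,place('top',t)[:1])
"
```

```text
clk 15.75 pos [ 368.  -332.   300.5] t -92.99 tilt [-0.022 -0.015] F [ 0.   0.3 -1.2] w 34.1 j6 1.9
tool shift mm [-378.5 -317.2  303.4] roll 87.01
mug [(0.78, array([ 328.5, -178.6,    3.4]))]
thread_spool [(0.56, array([399.7, 155.1,  -2.8]))]
linen_tape [(0.9, array([389.3,  14.1,  -3. ]))]
round_tin [(0.57, array([733.2, -77. ,   1.1]))]
```

View pics/c8.png

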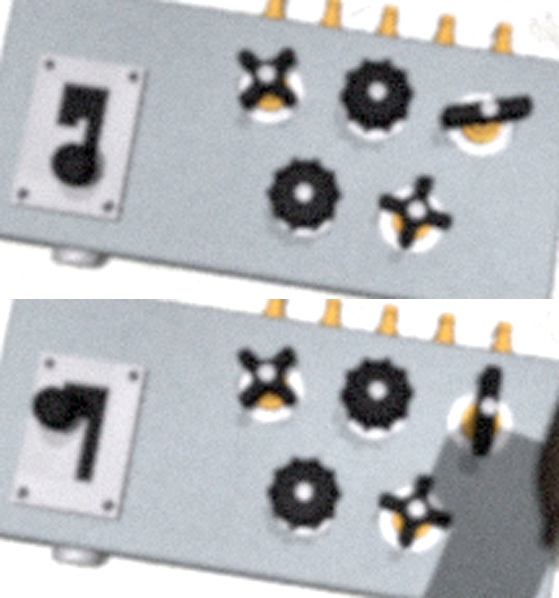

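View pics/top8.png

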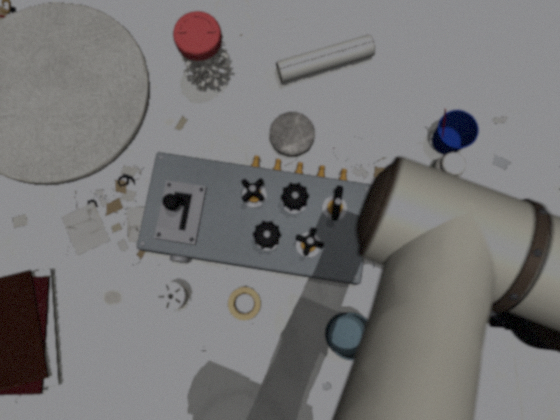

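```bash
python3 -c "
from h import *
print(arm.job_done(), arm.read_state()['clock'])"
```

```text
the job is handed in; nothing more can be done
the job is handed in; nothing more can be done
```

I shut the bleed first and then opened the bar valve. The job was handed in at about 16 s on the robot's clock, with the arm clear of everything; no verdict is reported.

- **Bleed plunger:** I gripped the knob, pushed it to the end of the slot (measured about 61 mm), moved it left about 22 mm, and let it spring back before releasing. After release, both cameras put it about 38 to 39 mm in and 21 to 22 mm to the left. The last top picture shows it still in the notch.
- **Bar valve:** I gripped the bar and turned it anticlockwise until it met the stop, where the wrist torque rose to about 1.8 N m. After that the fingers turned a degree or two further on the bar before I let go.
- **Bar angle check:** The pictures do not agree exactly on the final angle. One measurement reads about 2° short of square to the panel and a rougher model fit 2 to 4° short. A reading by eye came out about 2° past square. I took this as measurement error, because the torque showed the stop had been reached.
- **Neighbours and bystanders:** The four other handles look the same in the before and after pictures. The mug, thread spool, linen tape and round tin show no visible movement. I did not check the tape measure separately.
- **Control drift:** The tool's tilt drifted by up to about 0.07 rad during the work. It did not affect either grip.

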